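Put the card carton away behind the sprung keeper flaps

TASK

Put the slender square carton away lengthways in the sloping carton holder: push it in through the pair of sprung flaps, all the way until you feel it come up against the soft stop inside, and leave it there with both flaps shut behind it. It is thin card and the stop is delicate, so grip it lightly and press it home gently, and leave the other things standing where they are.

Things in the scene. Friction and masses are not known exactly. Their poses are not given: they have to be found in the camera images.
- carton_mid (a point): Centre of a thin-card carton, 41 x 42 mm in section, 177 mm long, 0.1 to 0.15 kg, standing upright on one end at any of three places on the desk. y axis: its length; x and z: normal to its long faces. Either end may go in first. Safe at a grip of 20 to 30 N; crushed when the contact forces of both fingers on it add up to more than 100 N.
- chute: Chute of the holder: painted square tube leaning 42 degrees from vertical, mouth up and toward the robot. Origin: centre of the mouth's rim plane, 0.21 m up. z: out along the axis (things go in along -z, forward and down); y: level, across; x: to the upper wall. Bore 56 mm square, walls 4 mm; side cheeks start at the rim plane, upper and lower walls only 45 mm farther in, so there the fingers have room.
- stop_guide: Guide of the padded stop, at the chute's closed end, origin 0.246 m in from the rim plane. How far the soft pad stands off from it is NOT known: with the carton just touching the pad, its outer end lies 35 to 51 mm inside the rim plane. The pad yields about 2.5 N per mm over 10 mm; press it with 3 to 10 N, never more than 15 N.
- aerosol_mid (a point): Centre of a round spray can, 52 mm in diameter and 168 mm tall, standing loose; to be left alone.
- tube_mid (a point): Centre of a flat-crimped squeeze tube standing on its cap, 29 x 45 mm and 167 mm tall, loose; to be left alone.
- jar_mid (a point): Centre of a small round screw-top jar, 48 mm in diameter and 79 mm tall, standing loose; to be left alone.
- holder: Foot plate of the holder, 215 x 104 mm, fixed to the desk; origin under its centre, x level along the chute's lean. A leaf spring inside, at the chute's upper wall 75 mm in from the rim, rubs on the carton (drag up to 3 N with the flap) and keeps it where it is left.
- flap_left (a joint): Angle of the left (+y) keeper flap, one of a pair of metal leaves 52 mm high and 26 mm wide that meet in the middle of the mouth: 0 shut, up to 1.5 rad inward. Hinged on the mouth's side edge, 4 mm inside the rim plane. Weak springs shut them (1 to 3 N to push open); they shut behind a carton whose outer end is more than 32 mm inside the rim plane.
- flap_right (a joint): Angle of the right (-y) keeper flap, the mirror image: 0 shut, up to 1.5 rad inward. Whatever is pushed in holds both flaps open; they cannot swing outward.
Not all that is in view belongs to the job. What is shaped like the part that bears carton_mid but blue, green or red is not meant.

How it is judged:
On the way, in this order (a step that is already met when the one before it is completed fails the run):
1. the carton is in the mouth lengthways and itself holds the flaps open (value of joint each of flap_left, flap_right above 0.6 rad and contact force between carton and chute above 0.1 N and z of carton_mid in the frame of chute below 0.06 m and angle between the y axis of carton_mid and the z axis of chute, either way round below 0.2 rad and x of carton_mid in the frame of chute between -0.02 and 0.02 m and y of carton_mid in the frame of chute between -0.02 and 0.02 m), for 0.1 s.
2. the carton is wholly inside and presses the padded stop with more than 1.5 N (z of carton_mid in the frame of chute below -0.12 m and contact force between carton and stop_guide above 1.5 N), for 0.05 s.
At the end, for the whole second after the job is handed in: The carton lies at rest inside the chute, touching the padded stop, its outer end more than 32 mm inside the rim plane, and both flaps are shut behind it (within 0.1 rad) (z of carton_mid in the frame of chute below -0.12 m and x of carton_mid in the frame of chute between -0.02 and 0.02 m and y of carton_mid in the frame of chute between -0.02 and 0.02 m and contact force between carton and stop_guide above 0.1 N and value of joint each of flap_left, flap_right below 0.1 rad and linear speed of carton below 0.01 m/s).
It fails at once if the carton is crushed: the fingers' contact forces on it exceed 100 N in all (contact force between the fingers and carton above 100 N).
It fails at once if the padded stop is loaded with more than 15 N (contact force between carton and stop_guide above 15 N).
It fails at once if the spray can, the tube or the jar is shifted more than 40 mm or knocked over (distance of any of aerosol_mid, tube_mid, jar_mid from where it was at the start of the episode above 0.04 m).
It also fails if it takes over 61 s, if anything falls off the work surface, if the arm or the gripper's body presses on something with over 40 N, if the wrist force passes 120 N, or if a joint passes its speed limit or range.

ROBOT

A 6-joint arm with a two-finger parallel gripper is mounted at the origin on a cart in front of the work surface, level with it; the furniture and walls round the work are solid. World frame = base frame: x ahead of the robot, y to its left, z up, the work surface at z = 0. Lengths are in m, angles in rad, forces in N, time in s.
With the tool pointing down it reaches from about 0.35 to 0.975 m from the base axis. Payload 4.9 kg.
Tool frame: the origin (TCP) lies on the centre line of the jaws, within the pads' length; the fingertips stand 19 mm ahead of it and the grasp point (between the pads) is the TCP; z points along the fingers, y is the line along which they close (so a half turn about z gives the same grasp; the last joint's range is limited). The gripper opens to 85 mm and grips with 20 to 120 N. Pads are 22 mm wide; open, the fingers measure 114 mm over their backs; the gripper's body (76 mm by 85 mm) begins 54 mm behind the grasp point. The pads swing forward as they close: fully open they stand 13 mm farther back than shut.
Start: joints at [1.146, 0.053, 1.613, -0, 1.476, -0.119], TCP at [0.188, 0.596, 0.25] pointing down, gripper open.
Joint ranges: [-3.01, 3.01], [-1.01, 2.22], [0.06, 2.58], [-1.02, 4.17], [0.09, 2.62], [-3.14, 3.14]. Speed limits (rad/s): [2.57, 2.57, 3.14, 3.14, 3.14, 3.14].

INTERFACE

Orientations are given as a 3x3 rotation matrix whose columns are the frame's x, y, z axes.
In Python, from workcell import r gives the robot as it stands.
- The arm moves only by the tool jog_arm, never from a script. Its argument "steps" is a list of rows, each a list of 6 numbers: the shift along the tool's x, y, z as a fraction of full scale, then the turn, a rotation vector about the tool's x, y, z as a fraction of full scale. In form: [[x, y, z, ax, ay, az], ...]. A call has 1 to 20 rows; each row is the pose to reach, as a shift and turn from the pose commanded when the call began, along the tool's axes at that moment, turning the shorter way round; what a row does not reach only later rows make up. Full scale, the value 1, is 0.25 m for a shift and pi rad for a turn. A row lasts 1/12 s, in which the tool goes at most 41.7 mm and 7.16 degrees, less where a joint would pass 70% of its speed; a pose out of reach is approached as far as the arm can. A call with a number of a shift or a turn outside -1 to 1 is refused whole. A call with a gripper value outside its range is refused whole. "fingers" is the opening, from 0 (shut) to 1 (fully open), set as the call begins (left out, the last holds). The fingers move at their own pace and stop on an object; the grip force is fixed at half the most. Time passes only in rows, so rows that repeat a pose let the fingers close. It gives the time, the measured TCP pose, the force, the opening and the grip force at its end, in the units of the state.
- r.sense(): the state, without advancing time (a new reading comes with each control period).
- r.read_camera(name): name is "side" or "top"; returns a dict with "color" (384x512x3 uint8, blue, green, red), "fx", "fy", "cx", "cy" (pixels), "xyz" and "rotation" of the camera in the world. Camera axes: x right, y down, z forward; pixel columns grow to the right and rows downward; lengths in m; the calibration is good to about 2 mm. A picture is of the moment at which its call begins. There is no depth.
- r.sign_off(): hands the job in; it is judged then, once.
Trained networks look in a picture, given as the dict that the camera call returned (one of the last four; its "shot" number tells which), for a name from the list of things; names that differ only in an ending like _2 or _b are one class to them, and where a whole thing is asked for, a point or a joint stands for the part that bears it (a point fixed in the world has none). Each returns a list of dicts, best first, with "conf" (0 to 1); they miss things now and then, are a little off and sometimes report something else, mostly with a low value. They report only what shows in the picture. A call takes as long as a camera call. They do not tell look-alikes from the thing itself.
- r.trace(picture, thing): "mask" (384x512 bool, what is visible of it) and "location" ([column, row] in pixels, amid what is visible of it).
The state is a dict: "time_s": time; "q": joint angles; "joint_vel": joint speeds; "effort": joint torques, N m; "tool_pos": TCP position; "tcp_rot": TCP orientation; "contact_force": force on the tool from outside, world axes, zero at the start; "torque": the same for the moment, N m; "gripper_width": opening from 0.0 (shut) to 1.0 (fully open); "grip_force": force on a finger pad.
Only numpy, scipy, OpenCV 4.12 (cv2) and the standard library are available. Lean on these libraries where they do the work, as an engineer would, in place of code of your own. Each camera call takes 0.05 s, during which the arm holds its last target. There are 200 camera calls.

## Working session

There is one attempt and no reset: what is moved stays moved. The work goes in short steps, Python scripts to look and compute and a tool call to move; the robot and the scene stay as the last step left them, time stands still between calls to the robot, and variables do not carry over. Pictures are saved under pics/ and viewed, at most 10 in all, crops included, and the job is handed in when it is done.

Besides the shell and the picture viewer there is one more tool, called after "Emit:" as name(argument=value, ...), one argument or row to a line, values as JSON. jog_arm: Moves the arm, as the interface text tells. Shift numbers are shares of 0.25 m and turn numbers shares of pi rad, none past 1 either way. Its arguments: {"type":"object","properties":{"steps":{"type":"array","items":{"type":"array","items":{"type":"number","minimum":-1,"maximum":1}}},"fingers":{"type":"number"}},"required":["steps"]}

```bash
mkdir -p pics; cat > h.py <<'E'
import numpy as np,cv2
from workcell import r
def proj(p,P):
    c=np.array(p['rotation']).T@(np.atleast_2d(P)-np.array(p['xyz'])).T
    return np.c_[p['fx']*c[0]/c[2]+p['cx'],p['fy']*c[1]/c[2]+p['cy']]
def ray(p,uv):
    d=np.array(p['rotation'])@np.array([(uv[0]-p['cx'])/p['fx'],(uv[1]-p['cy'])/p['fy'],1]);return np.array(p['xyz']),d/np.linalg.norm(d)
def tri(a,u,b,v):
    o1,d1=ray(a,u);o2,d2=ray(b,v)
    s=np.linalg.lstsq(np.c_[d1,-d2],o2-o1,rcond=None)[0]
    x,y=o1+s[0]*d1,o2+s[1]*d2;return (x+y)/2,np.linalg.norm(x-y)
def plane(p,u,z):
    o,d=ray(p,u);return o+d*(z-o[2])/d[2]
E
python3 - <<'E'
from h import *
s=r.read_camera('side');t=r.read_camera('top')
np.set_printoptions(precision=3,suppress=True)
for n,p in(('side',s),('top',t)):
    print(n,p['fx'],p['cx'],p['cy'],p['xyz'],np.array(p['rotation']).tolist())
    for th in['carton_mid','chute','holder','aerosol_mid','tube_mid','jar_mid','flap_left','flap_right','stop_guide']:
        for d in r.trace(p,th)[:4]:
            m=d['mask'];ys,xs=np.nonzero(m)
            print(th,round(d['conf'],2),np.round(d['location']),(xs.min(),xs.max(),ys.min(),ys.max()),m.sum(),p['color'][m].mean(0).round())
cv2.imwrite('pics/a.png',cv2.resize(np.hstack([s['color'],t['color']]),(800,300)))
cv2.imwrite('pics/s.png',cv2.resize(s['color'],(800,600)));cv2.imwrite('pics/t.png',cv2.resize(t['color'],(800,600)))
import pickle;pickle.dump((s,t),open('p.pkl','wb'))
E
```

```text
side 440.4259365768923 257.44274105078125 188.662479649036 [ 0.449 -0.914  0.856] [[0.9990109864733969, -0.005985542551212737, 0.044059303056432006], [-0.038257355743027514, -0.6206714667297069, 0.7831368367783155], [0.022658853391165548, -0.78404789628438, -0.6202866052842313]]
carton_mid 0.93 [196. 316.] (np.int64(182), np.int64(209), np.int64(279), np.int64(349)) 1437 [ 47.  50. 159.]
carton_mid 0.91 [257. 327.] (np.int64(246), np.int64(273), np.int64(291), np.int64(361)) 1702 [ 71. 120.  61.]
carton_mid 0.87 [247. 286.] (np.int64(239), np.int64(258), np.int64(259), np.int64(324)) 911 [ 80. 133.  72.]
carton_mid 0.69 [213. 270.] (np.int64(200), np.int64(224), np.int64(238), np.int64(307)) 1370 [136. 138. 101.]
chute 0.96 [295. 169.] (np.int64(261), np.int64(333), np.int64(133), np.int64(202)) 2031 [138. 130. 127.]
holder 0.57 [292. 182.] (np.int64(262), np.int64(340), np.int64(133), np.int64(216)) 3861 [121. 115. 113.]
aerosol_mid 0.67 [267. 249.] (np.int64(255), np.int64(276), np.int64(224), np.int64(285)) 1061 [138. 155. 124.]
tube_mid 0.71 [241. 220.] (np.int64(234), np.int64(2
[... 1480 characters left out ...]
.int64(216), np.int64(230)) 267 [142. 141. 107.]
aerosol_mid 0.55 [302. 187.] (np.int64(293), np.int64(310), np.int64(179), np.int64(195)) 230 [ 99. 117.  81.]
tube_mid 0.53 [254. 207.] (np.int64(251), np.int64(263), np.int64(201), np.int64(209)) 74 [ 99. 101.  88.]
tube_mid 0.16 [303. 186.] (np.int64(293), np.int64(312), np.int64(178), np.int64(194)) 256 [ 97. 117.  85.]
jar_mid 0.5 [146. 210.] (np.int64(136), np.int64(153), np.int64(203), np.int64(216)) 208 [174. 181. 165.]
flap_left 0.55 [211. 176.] (np.int64(207), np.int64(215), np.int64(166), np.int64(180)) 111 [159. 152. 146.]
flap_right 0.73 [214. 154.] (np.int64(202), np.int64(228), np.int64(122), np.int64(183)) 1283 [117. 109. 103.]
```

View pics/s.png

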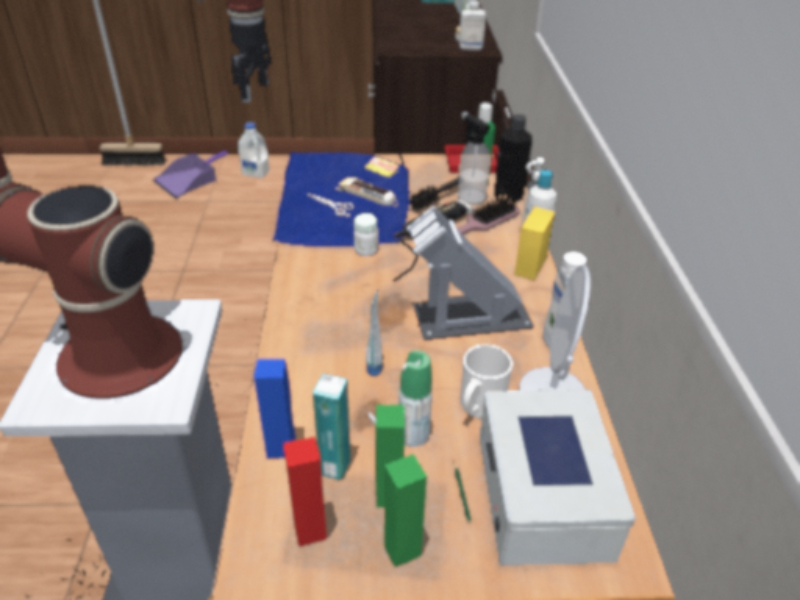

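View pics/t.png

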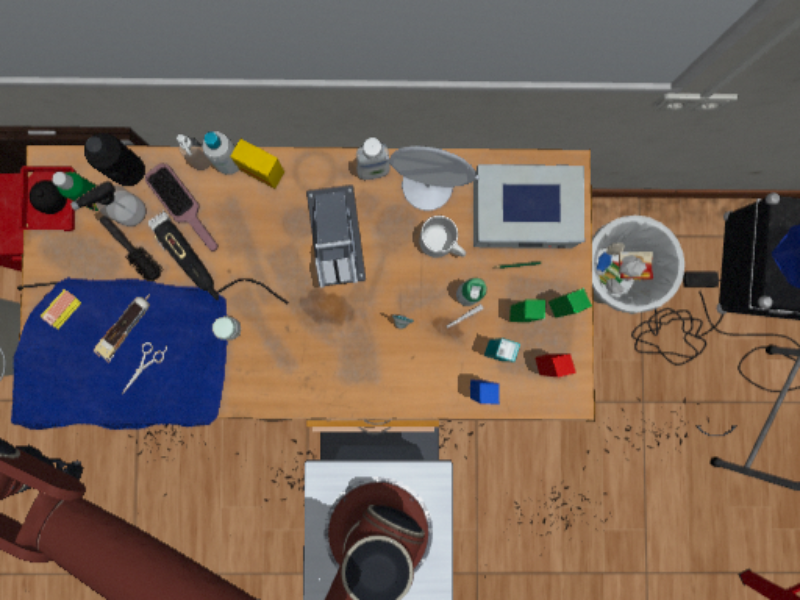

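The carton candidates in the top picture (800x600) are blue (485,392), red (556,365), green (527,310), green (571,302) and teal/white (502,350). In the side picture the teal/white one is at (332,427). Only that one isn't a plain blue, green or red look-alike, so I'll confirm it in an enlarged crop.

```bash
python3 - <<'E'
from h import *
import pickle
from scipy.optimize import minimize
s,t=pickle.load(open('p.pkl','rb'))
def c(p,x,y,w,h,W,H): return cv2.resize(p['color'][y:y+h,x:x+w],(W,H),interpolation=cv2.INTER_CUBIC)
A=c(s,255,125,90,95,400,300*95*4//(90*3)*90*3//(95*4)) if 0 else c(s,255,125,100,75+10,400,340)
B=c(t,190,110,60,85,180,255) if 0 else c(t,185,112,65,78,400,480)
C=c(s,170,230,100,65+25,400,360);
im=np.zeros((600,800,3),np.uint8)
im[:300,:400]=c(s,255,130,100,75,400,300); im[300:,:400]=c(s,180,235,80,60,400,300)
im[:480,400:]=B; im[480:,400:600]=c(t,295,205,60,36,200,120)
cv2.imwrite('pics/c.png',im)
E
```

```text
(no output)
```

View pics/c.png

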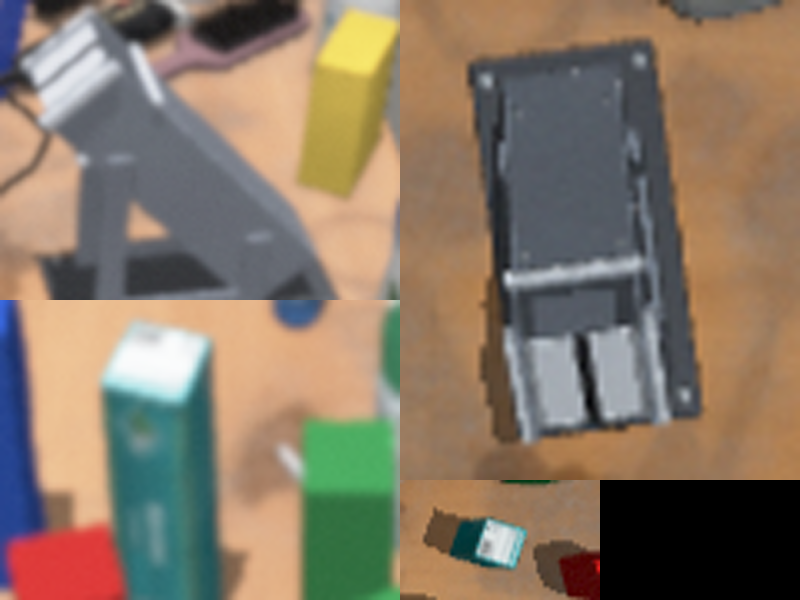

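```bash
cat > fit.py <<'E'
from h import *
import pickle
from scipy.optimize import minimize
np.set_printoptions(precision=4,suppress=True)
s,t=pickle.load(open('p.pkl','rb'))
def hullmask(p,P,S=4):
    m=np.zeros((384*S,512*S),np.uint8);u=(proj(p,P)+.5)*S
    cv2.fillConvexPoly(m,cv2.convexHull(np.round(u).astype(np.int32)),1);return cv2.resize(m.astype(np.float32),(512,384),interpolation=cv2.INTER_AREA)
def iou(m,k): return np.minimum(m,k).sum()/np.maximum(m,k).sum()
G=np.array([[i,j,k] for i in(-1,1) for j in(-1,1) for k in(0,1)],float)
def box(v):
    c,n=np.cos(v[2]),np.sin(v[2]);Q=G*[.0205,.021,.177]
    return np.c_[v[0]+c*Q[:,0]-n*Q[:,1],v[1]+n*Q[:,0]+c*Q[:,1],Q[:,2]]
def chR(psi):
    f=np.array([np.cos(psi),np.sin(psi),0]);z=np.array([0,0,1.]);a=np.radians(42)
    cz=-f*np.sin(a)+z*np.cos(a);cx=f*np.cos(a)+z*np.sin(a);return np.c_[cx,np.cross(cz,cx),cz]
def chutepts(v,L=.25): return np.array([v[0],v[1],.21])+(G*[.032,.032,-L])@chR(v[2]).T
E
python3 - <<'E'
from fit import *
ms=[d['mask'] for d in r.trace(s,'carton_mid') if abs(d['location'][0]-213)<6][0] if 0 else None
def teal(p,x0,x1,y0,y1):
    h=cv2.cvtColor(p['color'],cv2.COLOR_BGR2HSV);b=p['color'].astype(int)
    m=((h[...,0]>78)&(h[...,0]<105)&(h[...,1]>60))|(b.min(2)>165)
    k=np.zeros_like(m);k[y0:y1,x0:x1]=m[y0:y1,x0:x1];return k.astype(np.float32)
s2=r.read_camera('side');t2=r.read_camera('top')
def get(p,th,x,y):
    return min(r.trace(p,th),key=lambda d:np.hypot(d['location'][0]-x,d['location'][1]-y))['mask'].astype(np.float32)
ms,mt=get(s2,'carton_mid',213,270),teal(t,300,336,212,234)
f=lambda v:-iou(hullmask(s,box(v)),ms)-iou(hullmask(t,box(v)),mt)
g=plane(t,(322,222),.177);best=None
for y in np.arange(-.7,.8,.2):
    o=minimize(f,[g[0],g[1],y],method='Nelder-Mead',options=dict(initial_simplex=np.array([[g[0],g[1],y],[g[0]+.015,g[1],y],[g[0],g[1]+.015,y],[g[0],g[1],y+.3]])))
    if best is None or o.fun<best.fun:best=o
    print(o.fun,o.x)
V=best.x
cs,ct=get(s2,'chute',295,169),get(t2,'chute',216,154)
B=lambda u,v:(185+(u-400)/6.154-.42,112+v/6.154-.42)
pc=[plane(t,B(*q),.006) for q in((472,65),(652,42),(700,410))];print('plate',pc,np.linalg.norm(pc[0]-pc[1]),np.linalg.norm(pc[1]-pc[2]))
e=pc[1]-pc[2];print('psi',np.arctan2(e[1],e[0]),[plane(t,B(*q),.189) for q in((528,440),(665,418))])
psi=np.arctan2(e[1],e[0]);tips=np.mean([plane(t,B(*q),.189) for q in((528,440),(665,418))],0)
f2=lambda v:-iou(hullmask(s,chutepts(v,v[3])),cs)-iou(hullmask(t,chutepts(v,v[3])),ct)
x0=np.array([tips[0]+.024,tips[1],psi,.25])
o=minimize(f2,x0,method='Nelder-Mead',options=dict(initial_simplex=np.vstack([x0]+[x0+d for d in np.diag([.01,.01,.1,.02])])))
print('chute',x0,o.x,o.fun)
W=o.x
im=[]
for p,a in((s,(170,120,180,200)),(t,(185,110,150,130))):
    K=5;c=cv2.resize(p['color'],None,fx=K,fy=K,interpolation=cv2.INTER_CUBIC)
    for P,col in((box(V),(0,0,255)),(chutepts(W,.25),(0,255,255)),(chutepts(x0,.25),(255,0,255))):
        u=np.round((proj(p,P)+.5)*K).astype(int)
        for i in range(8):
            for j in range(i):
                if (G[i]!=G[j]).sum()==1: cv2.line(c,tuple(map(int,u[i])),tuple(map(int,u[j])),col,1)
    x,y,w,h=a;im.append(cv2.resize(c[y*K:(y+h)*K,x*K:(x+w)*K],(400,int(400*h/w))))
H=max(i.shape[0] for i in im);im=[cv2.copyMakeBorder(i,0,H-i.shape[0],0,0,cv2.BORDER_CONSTANT) for i in im]
cv2.imwrite('pics/f.png',np.hstack(im))
for th,a,b in(('aerosol_mid',(267,249),(302,187)),('tube_mid',(239,216),(254,205))): print(th,tri(s,a,t,b))
E
```

```text
-1.682766079902649 [ 0.3907 -0.2531 -0.123 ]
-1.6892282962799072 [ 0.391  -0.2522 -0.1089]
-1.6901707649230957 [ 0.3909 -0.2521 -0.1122]
-1.6850254535675049 [ 0.3908 -0.2535 -0.1122]
-1.6893997192382812 [ 0.3908 -0.2531 -0.1149]
-1.6863226890563965 [ 0.3913 -0.2535 -0.091 ]
-1.681638479232788 [ 0.3909 -0.2535  1.4811]
-1.6814229488372803 [ 0.3912 -0.2533  1.4993]
plate [array([0.7388, 0.1597, 0.006 ]), array([0.7526, 0.0592, 0.006 ]), array([0.5455, 0.0309, 0.006 ])] 0.1015181976254126 0.2090745315368874
psi 0.13553651719037532 [array([0.5118, 0.1117, 0.189 ]), array([0.5231, 0.044 , 0.189 ])]
chute [0.5414 0.0779 0.1355 0.25  ] [0.5428 0.0813 0.1449 0.2413] -1.7933902740478516
aerosol_mid (array([ 0.5125, -0.1931,  0.1032]), np.float64(0.008202765330817437))
tube_mid (array([ 0.4514, -0.0389,  0.0698]), np.float64(0.0005340890093992985))
```

View pics/f.png

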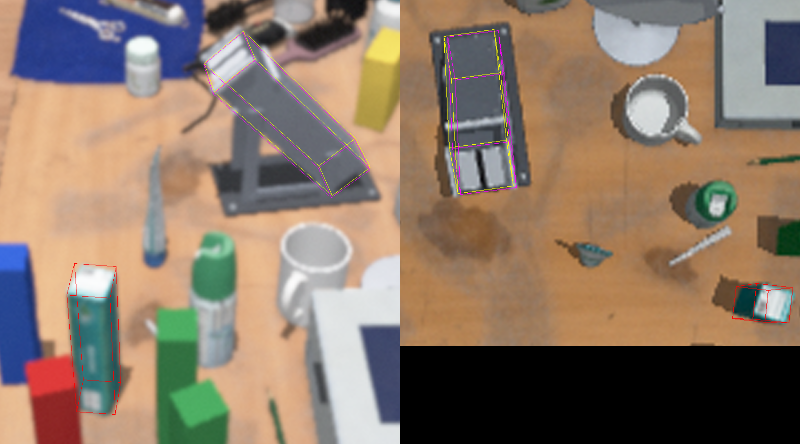

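The overlays line up: the carton is confirmed as the teal/white one (side crop 93,340; top crop 765,303), and the chute box sits on the tube in both views. I'll refine the carton yaw from its cap corners and plan the moves.

```bash
python3 - <<'E'
from fit import *
C=lambda u,v:(180+u/5-.4,235+(v-300)/5-.4)
P=np.array([plane(s,C(*q),.177) for q in((135,324),(212,345),(184,402),(103,386))])
D=lambda u,v:(295+(u-400)/3.333-.35,205+(v-480)/3.333-.35)
Q=np.array([plane(t,D(*q),.177) for q in((487,517),(526,523),(516,568),(476,558))])
for A in(P,Q):
    e=[A[1]-A[0],A[2]-A[3],A[1]-A[2],A[0]-A[3]]
    print(A.mean(0),[ (np.arctan2(x[1],x[0]),np.linalg.norm(x)) for x in e])
st=r.sense();print(st['time_s'],st['tool_pos'],np.array(st['tcp_rot']),st['contact_force'],st['gripper_width'])
# hand check of jar/tube heights
R=chR(.143);print(R)
E
```

```text
[ 0.3922 -0.2568  0.177 ] [(np.float64(-0.3743820734476833), np.float64(0.03600201769440956)), (np.float64(-0.2755343761527357), np.float64(0.03549816084162396)), (np.float64(1.2528355951737833), np.float64(0.03458040653007572)), (np.float64(1.2653889543051098), np.float64(0.03811922044752983))]
[ 0.3916 -0.2548  0.177 ] [(np.float64(-1.7191373704700963), np.float64(0.036358987701475984)), (np.float64(-1.8115389847944483), np.float64(0.037874309197879305)), (np.float64(-0.22704272787939284), np.float64(0.04241445305144757)), (np.float64(-0.2686282569099555), np.float64(0.039070812232482044))]
1.25 [0.1881 0.596  0.2503] [[-0.9536  0.301  -0.    ]
 [ 0.301   0.9536  0.    ]
 [ 0.      0.     -1.    ]] [ 0.2324 -0.6321  0.0381] 1.0005879805394613
[[ 0.7356 -0.1425 -0.6623]
 [ 0.1059  0.9898 -0.0954]
 [ 0.6691  0.      0.7431]]
```

```bash
cat >> h.py <<'E'
from scipy.spatial.transform import Rotation as Ro
def down(yaw): # tool down, tool y at azimuth yaw
    c,n=np.cos(yaw),np.sin(yaw);return np.array([[-n,c,0],[c,n,0],[0,0,-1.]])
def row(p,R,p0,R0):
    return np.round(np.r_[R0.T@(np.array(p)-p0)/.25, Ro.from_matrix(R0.T@R).as_rotvec()/np.pi],4).tolist()
E
python3 - <<'E'
from h import *
st=r.sense();p,R=np.array(st['tool_pos']),np.array(st['tcp_rot'])
for q,y in(((.40,.42,.36),.8),((.47,.20,.36),.4),((.47,-.03,.34),.05),((.391,-.2545,.30),-.25),((.391,-.2545,.167),-.25)):
    R1=down(y);print(row(q,R1,p,R));p,R=np.array(q),R1
E
```

```text
[-1.02, -0.4162, -0.4388, 0.0, -0.0, 0.148]
[-0.814, -0.4362, 0.0, 0.0, 0.0, 0.1273]
[-0.8474, -0.3583, 0.08, 0.0, 0.0, 0.1114]
[-0.8811, -0.3605, 0.16, 0.0, 0.0, 0.0955]
[0.0, 0.0, 0.532, 0.0, 0.0, 0.0]
```

Emit:
jog_arm(
  steps=[
    [-0.1, -0.1, -0.2, 0, 0, 0.02],
    [-1, -0.41, -0.44, 0, 0, 0.148],
    [-1, -0.41, -0.44, 0, 0, 0.148],
    [-1, -0.41, -0.44, 0, 0, 0.148],
    [-1, -0.41, -0.44, 0, 0, 0.148],
    [-1, -0.41, -0.44, 0, 0, 0.148],
    [-1, -0.41, -0.44, 0, 0, 0.148],
    [-1, -0.41, -0.44, 0, 0, 0.148],
  ],
  fingers=0.8,
)

```text
time_s: 1.92
tool_pos: [0.3999, 0.4201, 0.363]
tcp_rot: [[-0.714, 0.7, 0.005], [0.701, 0.714, 0.001], [-0.003, 0.004, -1.0]]
contact_force: [0.0, -0.9, 0.6]
gripper_width: 0.796
grip_force: 0.0
```

Emit:
jog_arm(
  steps=[
    [-0.81, -0.44, 0, 0, 0, 0.127],
    [-0.81, -0.44, 0, 0, 0, 0.127],
    [-0.81, -0.44, 0, 0, 0, 0.127],
    [-0.81, -0.44, 0, 0, 0, 0.127],
    [-0.81, -0.44, 0, 0, 0, 0.127],
    [-0.81, -0.44, 0, 0, 0, 0.127],
  ],
)

```text
time_s: 2.42
tool_pos: [0.4648, 0.1999, 0.3603]
tcp_rot: [[-0.388, 0.922, 0.001], [0.922, 0.388, -0.001], [-0.001, 0.0, -1.0]]
contact_force: [-0.5, -0.7, 0.2]
gripper_width: 0.798
grip_force: 0.0
```

Emit:
jog_arm(
  steps=[
    [-0.85, -0.36, 0.08, 0, 0, 0.111],
    [-0.85, -0.36, 0.08, 0, 0, 0.111],
    [-0.85, -0.36, 0.08, 0, 0, 0.111],
    [-0.85, -0.36, 0.08, 0, 0, 0.111],
    [-0.85, -0.36, 0.08, 0, 0, 0.111],
    [-0.85, -0.36, 0.08, 0, 0, 0.111],
  ],
)

```text
time_s: 2.92
tool_pos: [0.4638, -0.0307, 0.3398]
tcp_rot: [[-0.05, 0.999, -0.0], [0.999, 0.05, -0.001], [-0.001, -0.0, -1.0]]
contact_force: [-0.2, -0.2, 0.5]
gripper_width: 0.803
grip_force: 0.0
```

Emit:
jog_arm(
  steps=[
    [-0.88, -0.36, 0.16, 0, 0, 0.0955],
    [-0.88, -0.36, 0.16, 0, 0, 0.0955],
    [-0.88, -0.36, 0.16, 0, 0, 0.0955],
    [-0.88, -0.36, 0.16, 0, 0, 0.0955],
    [-0.88, -0.36, 0.16, 0, 0, 0.0955],
    [-0.88, -0.36, 0.16, 0, 0, 0.0955],
    [-0.88, -0.36, 0.16, 0, 0, 0.0955],
    [-0.88, -0.36, 0.16, 0, 0, 0.0955],
    [-0.88, -0.36, 0.16, 0, 0, 0.0955],
  ],
)

```text
time_s: 3.67
tool_pos: [0.3862, -0.2518, 0.3003]
tcp_rot: [[0.245, 0.969, 0.0], [0.969, -0.245, 0.001], [0.001, 0.0, -1.0]]
contact_force: [0.1, 0.6, 0.6]
gripper_width: 0.798
grip_force: 0.0
```

Emit:
jog_arm(
  steps=[
    [-0.006, 0.021, 0.15, 0, 0, 0],
    [-0.006, 0.021, 0.27, 0, 0, 0],
    [-0.006, 0.021, 0.33, 0, 0, 0],
    [-0.006, 0.021, 0.33, 0, 0, 0],
  ],
)

```text
time_s: 4.0
tool_pos: [0.3898, -0.2519, 0.2134]
tcp_rot: [[0.242, 0.97, -0.006], [0.97, -0.242, 0.005], [0.004, -0.007, -1.0]]
contact_force: [0.2, -0.2, -0.0]
gripper_width: 0.8
grip_force: 0.0
```

```bash
python3 - <<'E'
from h import *
s=r.read_camera('side');t=r.read_camera('top')
im=np.hstack([cv2.resize(s['color'][200:320,165:265],(400,480),interpolation=cv2.INTER_CUBIC),cv2.resize(t['color'][175:265,290:365],(400,480),interpolation=cv2.INTER_CUBIC)])
cv2.imwrite('pics/g.png',im)
E
```

```text
(no output)
```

View pics/g.png

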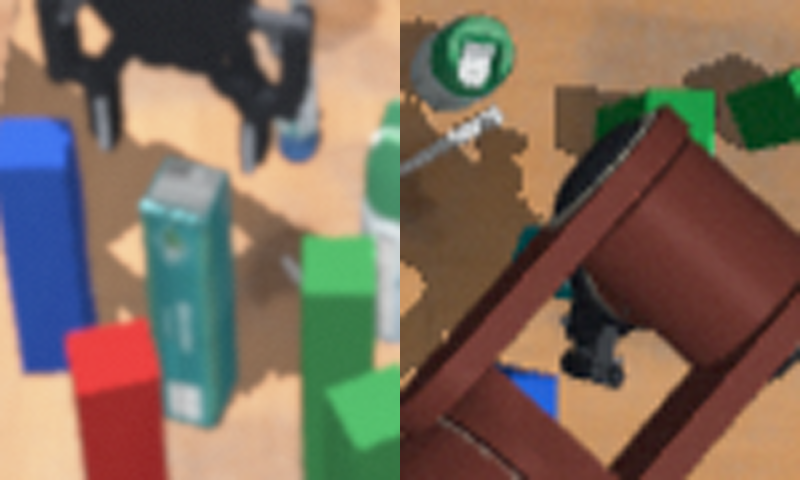

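The crop shows the fingertips at (105,145) and (255,165), straddling the carton cap centred at (188,185), and both neighbours are clear. I'll go down and close in small amounts.

Emit:
jog_arm(
  steps=[
    [0, 0, 0.1, 0, 0, 0],
    [0, 0, 0.17, 0, 0, 0],
    [0, 0, 0.185, 0, 0, 0],
    [0, 0, 0.185, 0, 0, 0],
    [0, 0, 0.185, 0, 0, 0],
  ],
)

```text
time_s: 4.52
tool_pos: [0.3918, -0.2554, 0.1737]
tcp_rot: [[0.245, 0.97, 0.002], [0.97, -0.245, -0.002], [-0.001, 0.003, -1.0]]
contact_force: [0.0, -1.4, 0.1]
gripper_width: 0.8
grip_force: 0.0
```

Emit:
jog_arm(
  steps=[
    [0, 0, 0, 0, 0, 0],
    [0, 0, 0, 0, 0, 0],
    [0, 0, 0, 0, 0, 0],
    [0, 0, 0, 0, 0, 0],
  ],
  fingers=0.5,
)

```text
time_s: 4.85
tool_pos: [0.3911, -0.2553, 0.1726]
tcp_rot: [[0.245, 0.969, 0.001], [0.969, -0.245, -0.001], [-0.001, 0.001, -1.0]]
contact_force: [0.1, -0.2, 0.9]
gripper_width: 0.504
grip_force: 0.4
```

Emit:
jog_arm(
  steps=[
    [0, 0, 0, 0, 0, 0],
    [0, 0, 0, 0, 0, 0],
    [0, 0, 0, 0, 0, 0],
  ],
  fingers=0.48,
)

```text
time_s: 5.1
tool_pos: [0.3912, -0.2555, 0.1728]
tcp_rot: [[0.245, 0.969, 0.001], [0.969, -0.245, -0.001], [-0.001, 0.001, -1.0]]
contact_force: [-1.8, -0.0, 5.3]
gripper_width: 0.488
grip_force: 23.2
```

Emit:
jog_arm(
  steps=[
    [0, 0, -0.05, 0, 0, 0],
    [0, 0, -0.13, 0, 0, 0],
    [0, 0, -0.23, 0, 0, 0],
    [0, 0, -0.33, 0, 0, 0],
    [0, 0, -0.43, 0, 0, 0],
    [0, 0, -0.53, 0, 0, 0],
    [0, 0, -0.63, 0, 0, 0],
    [0, 0, -0.72, 0, 0, 0],
    [0, 0, -0.79, 0, 0, 0],
    [0, 0, -0.83, 0, 0, 0],
    [0, 0, -0.84, 0, 0, 0],
    [0, 0, -0.84, 0, 0, 0],
  ],
)

```text
time_s: 6.1
tool_pos: [0.3908, -0.2549, 0.3818]
tcp_rot: [[0.245, 0.969, 0.0], [0.969, -0.245, -0.0], [-0.0, 0.0, -1.0]]
contact_force: [0.2, -0.1, -2.2]
gripper_width: 0.485
grip_force: 23.0
```

```bash
python3 - <<'E'
from fit import *
W=[.5428,.0813,.14];C=chR(W[2]);O=np.array([W[0],W[1],.21]);T=np.c_[C[:,1],C[:,0],-C[:,2]]
st=r.sense();p,R=np.array(st['tool_pos']),np.array(st['tcp_rot']);print(p,st['grip_force'],st['contact_force'])
q=O+C[:,2]*(.173+.035);print(q)
m=(p+q)/2+[0,0,.02];Rm=Ro.from_matrix([R,T]).mean().as_matrix()
print(row(m,Rm,p,R));print(row(q,T,m,Rm))
E
```

```text
[ 0.3908 -0.2549  0.3818] 22.97748024109751 [ 0.2008 -0.0799 -2.2219]
[0.405  0.0619 0.3646]
[0.6212, -0.1279, -0.0457, -0.1151, 0.0226, -0.0589]
[0.6297, -0.0546, 0.1259, -0.1151, 0.0226, -0.0589]
```

Emit:
jog_arm(
  steps=[
    [0.03, -0.01, 0, -0.005, 0.001, -0.003],
    [0.1, -0.02, -0.01, -0.018, 0.004, -0.009],
    [0.19, -0.04, -0.015, -0.035, 0.007, -0.018],
    [0.29, -0.06, -0.02, -0.053, 0.01, -0.027],
    [0.39, -0.08, -0.03, -0.072, 0.014, -0.037],
    [0.48, -0.1, -0.035, -0.09, 0.018, -0.046],
    [0.55, -0.115, -0.04, -0.102, 0.02, -0.052],
    [0.6, -0.125, -0.045, -0.111, 0.022, -0.057],
    [0.62, -0.128, -0.046, -0.115, 0.0226, -0.059],
    [0.62, -0.128, -0.046, -0.115, 0.0226, -0.059],
  ],
)

```text
time_s: 6.93
tool_pos: [0.3972, -0.0957, 0.3916]
tcp_rot: [[0.052, 0.932, 0.358], [0.998, -0.062, 0.016], [0.037, 0.357, -0.933]]
contact_force: [-0.7, -1.0, -0.8]
gripper_width: 0.483
grip_force: 23.0
```

Emit:
jog_arm(
  steps=[
    [0.03, -0.003, 0.006, -0.005, 0.001, -0.003],
    [0.1, -0.01, 0.02, -0.018, 0.004, -0.009],
    [0.19, -0.016, 0.04, -0.035, 0.007, -0.018],
    [0.29, -0.025, 0.06, -0.053, 0.01, -0.027],
    [0.39, -0.034, 0.08, -0.072, 0.014, -0.037],
    [0.48, -0.042, 0.1, -0.09, 0.018, -0.046],
    [0.55, -0.048, 0.113, -0.102, 0.02, -0.052],
    [0.6, -0.052, 0.122, -0.111, 0.022, -0.057],
    [0.63, -0.055, 0.126, -0.115, 0.0226, -0.059],
    [0.63, -0.055, 0.126, -0.115, 0.0226, -0.059],
    [0.63, -0.055, 0.126, -0.115, 0.0226, -0.059],
  ],
)

```text
time_s: 7.85
tool_pos: [0.4256, 0.0652, 0.3667]
tcp_rot: [[-0.141, 0.747, 0.65], [0.99, 0.106, 0.092], [0.0, 0.657, -0.754]]
contact_force: [-0.3, 0.2, -0.9]
gripper_width: 0.48
grip_force: 23.1
```

```bash
python3 - <<'E'
from fit import *
W=[.5428,.0813,.14];C=chR(W[2]);O=np.array([W[0],W[1],.21]);T=np.c_[C[:,1],C[:,0],-C[:,2]]
st=r.sense();p,R=np.array(st['tool_pos']),np.array(st['tcp_rot']);print(p,st['grip_force'],st['contact_force'])
q=O+C[:,2]*(.173+.035);print(row(q,T,p,R))
s=r.read_camera('side');t=r.read_camera('top');pickle.dump((s,t),open('p2.pkl','wb'))
for pc,n in((s,'side'),(t,'top')):
    for d in r.trace(pc,'carton_mid')[:6]: print(n,d['conf'],d['location'])
# expected box from measured tcp
P=p+(np.c_[G[:,0]*.0205,G[:,1]*.021,-.0042+.177*G[:,2]])@R.T
im=[]
for pc,a in((s,(190,80,160,120)),(t,(185,100,120,120))):
    K=5;c=cv2.resize(pc['color'],None,fx=K,fy=K,interpolation=cv2.INTER_CUBIC)
    for Q,col in((P,(0,0,255)),(chutepts(W,.25),(0,255,255))):
        u=np.round((proj(pc,Q)+.5)*K).astype(int)
        for i in range(8):
            for j in range(i):
                if (G[i]!=G[j]).sum()==1: cv2.line(c,tuple(map(int,u[i])),tuple(map(int,u[j])),col,1)
    x,y,w,h=a;im.append(cv2.resize(c[y*K:(y+h)*K,x*K:(x+w)*K],(int(400*w/h),400)))
im=np.hstack(im);cv2.imwrite('pics/i.png',cv2.resize(im,(800,int(im.shape[0]*800/im.shape[1]))))
E
```

```text
[0.4256 0.0652 0.3667] 23.053405294194818 [-0.2561  0.2033 -0.8722]
[-0.0015, -0.0687, -0.0484, -0.0052, -0.0003, 0.0003]
side 0.97 [256.6, 325.9]
side 0.95 [196.2, 316.5]
side 0.94 [248.7, 121.8]
side 0.64 [178.0, 259.4]
side 0.57 [250.0, 284.0]
side 0.56 [267.6, 149.4]
top 0.96 [217.1, 186.5]
top 0.81 [313.0, 251.2]
top 0.71 [361.4, 191.4]
top 0.63 [336.4, 199.4]
top 0.53 [350.6, 234.5]
```

View pics/i.png

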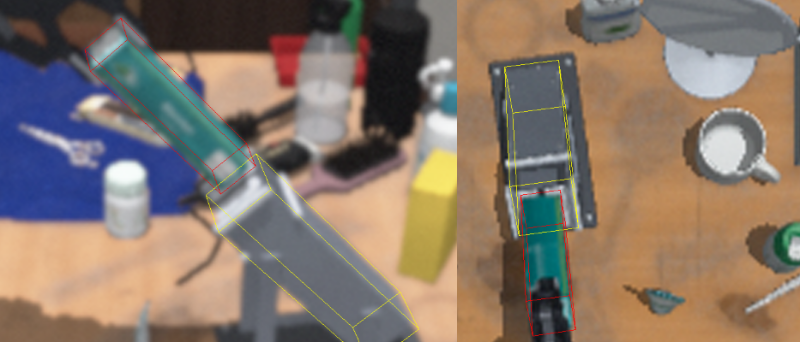

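Emit:
jog_arm(
  steps=[
    [0, 0, 0, 0, 0, 0],
    [0, 0, 0, 0, 0, 0],
  ],
)

```text
time_s: 8.22
tool_pos: [0.4258, 0.0645, 0.368]
tcp_rot: [[-0.139, 0.745, 0.652], [0.99, 0.105, 0.091], [-0.0, 0.659, -0.753]]
contact_force: [-0.7, 0.7, -1.0]
gripper_width: 0.485
grip_force: 23.1
```

```bash
cat > look.py <<'E'
from fit import *
import sys
W=[.5428,.0813,.14];C=chR(W[2]);O=np.array([W[0],W[1],.21]);T=np.c_[C[:,1],C[:,0],-C[:,2]]
s=r.read_camera('side');t=r.read_camera('top')
st=r.sense();p,R=np.array(st['tool_pos']),np.array(st['tcp_rot']);print(p,st['grip_force'],st['contact_force'])
print('tcp in chute',C.T@(p-O),'rotvec',Ro.from_matrix(R.T@T).as_rotvec())
near=lambda pc,uv:min(r.trace(pc,'carton_mid'),key=lambda d:np.hypot(*(np.array(d['location'])-uv)))['mask'].astype(np.float32)
mid=p+R@[0,0,.0843];ms,mt=near(s,proj(s,mid)[0]),near(t,proj(t,mid)[0])
def bx(v):
    Rc=R@Ro.from_rotvec([v[3],v[4],0]).as_matrix()
    return p+R@v[:3]+(np.c_[G[:,0]*.021,G[:,1]*.0205,.177*(G[:,2]-.5)])@Rc.T
def res(v):
    # lower (visible) part only: ignore gripper-hidden zone by restricting to far 140mm
    return -iou(hullmask(s,bx(v)),ms)-iou(hullmask(t,bx(v)),mt)+20*np.sum((v[:2])**2)+ .02*(v[4]**2)
x0=np.array([0,0,.0843,0,0]);o=minimize(res,x0,method='Nelder-Mead',options=dict(initial_simplex=np.vstack([x0]+[x0+d for d in np.diag([.006,.006,.006,.06,.06])])))
print('iou0',res(x0),'fit',o.fun,o.x)
im=[]
for pc,a in((s,(190,80,160,120)),(t,(185,100,120,120))):
    K=5;c=cv2.resize(pc['color'],None,fx=K,fy=K,interpolation=cv2.INTER_CUBIC)
    for Q,col in((bx(o.x),(255,0,255)),(bx(x0),(0,0,255)),(chutepts(W,.25),(0,255,255))):
        u=np.round((proj(pc,Q)+.5)*K).astype(int)
        for i in range(8):
            for j in range(i):
                if (G[i]!=G[j]).sum()==1: cv2.line(c,tuple(map(int,u[i])),tuple(map(int,u[j])),col,1)
    x,y,w,h=a;im.append(cv2.resize(c[y*K:(y+h)*K,x*K:(x+w)*K],(int(400*w/h),400)))
im=np.hstack(im);cv2.imwrite(sys.argv[1],cv2.resize(im,(800,int(im.shape[0]*800/im.shape[1]))))
E
python3 look.py pics/j.png
```

```text
[0.4258 0.0647 0.3679] 23.05636835284531 [-0.645  -0.4199 -0.5726]
tcp in chute [ 0.0178 -0.0001  0.1964] rotvec [-0.0142  0.0005  0.    ]
iou0 -1.5521365404129028 fit -1.5822955730032826 [-0.0005  0.0007  0.0842  0.0162  0.0329]
```

View pics/j.png

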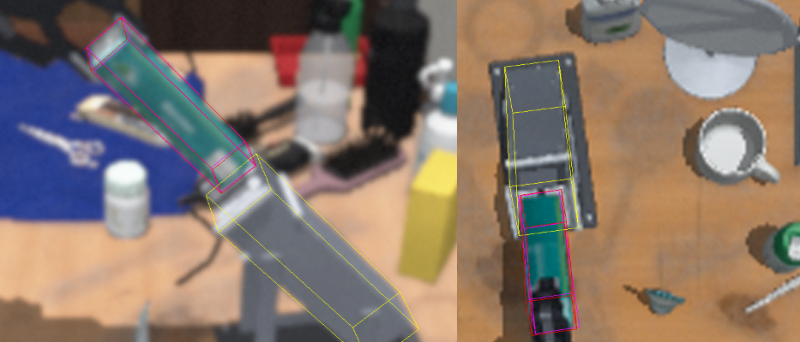

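Emit:
jog_arm(
  steps=[
    [0, -0.02, 0, -0.001, 0, 0],
    [0, -0.045, 0, -0.003, 0, 0],
    [0, -0.065, 0, -0.0045, 0, 0],
    [0, -0.071, 0, -0.0045, 0, 0],
    [0, -0.071, 0, -0.0045, 0, 0],
    [0, -0.071, 0, -0.0045, 0, 0],
  ],
)

```text
time_s: 8.92
tool_pos: [0.428, 0.0658, 0.358]
tcp_rot: [[-0.14, 0.742, 0.655], [0.99, 0.105, 0.092], [-0.0, 0.662, -0.75]]
contact_force: [0.0, -0.6, -0.4]
gripper_width: 0.483
grip_force: 23.0
```

```bash
python3 look.py pics/k.png
```

```text
[0.4281 0.0657 0.3584] 23.04807862266898 [ 0.0907 -0.058  -0.6862]
tcp in chute [0.0133 0.0006 0.1878] rotvec [-0.0094  0.0002  0.0006]
iou0 -1.4533236026763916 fit -1.4946690294854665 [ 0.0009 -0.001   0.0851  0.0333  0.0593]
```

View pics/k.png

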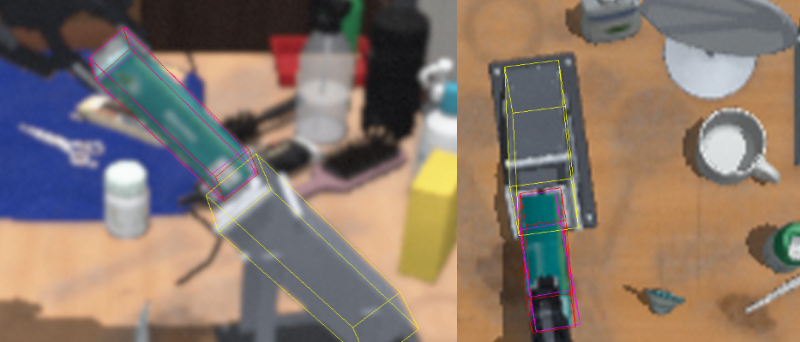

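```bash
python3 -c "
from h import *
s=r.sense();print(np.round(s['q'],3))"; python3 - <<'E'
import workcell,inspect
print([x for x in dir(workcell.r) if not x.startswith('_')])
E
```

```text
[-0.128 -1.01   2.281  0.191  1.172 -0.279]
['IKError', 'read_camera', 'sense', 'sign_off', 'trace']
```

The arm is held back by the q2 limit at -1.01, but farther in along the chute the pose becomes reachable. The walls above and below start only 45 mm in, so I'll advance first and centre after that.

Emit:
jog_arm(
  steps=[
    [0, 0, 0.02, 0, 0, 0],
    [0, 0, 0.045, 0, 0, 0],
    [0, 0, 0.07, 0, 0, 0],
    [0, 0, 0.095, 0, 0, 0],
    [0, 0, 0.115, 0, 0, 0],
    [0, 0, 0.13, 0, 0, 0],
    [0, 0, 0.13, 0, 0, 0],
    [0, 0, 0.13, 0, 0, 0],
  ],
)

```text
time_s: 9.78
tool_pos: [0.4493, 0.0688, 0.3328]
tcp_rot: [[-0.14, 0.743, 0.654], [0.99, 0.105, 0.092], [-0.0, 0.66, -0.751]]
contact_force: [-0.5, -0.2, -2.2]
gripper_width: 0.485
grip_force: 22.8
```

```bash
cat > w.py <<'E'
from fit import *
W=[.5428,.0813,.14];C=chR(W[2]);O=np.array([W[0],W[1],.21]);T=np.c_[C[:,1],C[:,0],-C[:,2]]
st=r.sense();p,R=np.array(st['tool_pos']),np.array(st['tcp_rot'])
print('tcp chute',C.T@(p-O),'rot',Ro.from_matrix(R.T@T).as_rotvec(),'F chute',C.T@np.array(st['contact_force']),'grip',st['grip_force'],st['gripper_width'],'q',np.round(st['q'],2),st['time_s'])
E
python3 w.py
```

```text
tcp chute [0.0121 0.0006 0.1544] rot [-0.0116 -0.0002  0.0004] F chute [-1.8503 -0.1561 -1.2727] grip 22.78643347788602 0.48486659481024647 q [-0.11 -0.94  2.29  0.18  1.09 -0.27] 9.7833
```

Emit:
jog_arm(
  steps=[
    [0, -0.015, 0, -0.001, 0, 0],
    [0, -0.035, 0, -0.002, 0, 0],
    [0, -0.048, 0, -0.0037, 0, 0],
    [0, -0.048, 0, -0.0037, 0, 0],
    [0, -0.048, 0, -0.0037, 0, 0],
  ],
)

```text
time_s: 10.2
tool_pos: [0.4401, 0.0673, 0.3257]
tcp_rot: [[-0.14, 0.735, 0.664], [0.99, 0.104, 0.093], [-0.001, 0.67, -0.742]]
contact_force: [-0.9, 0.7, -1.5]
gripper_width: 0.484
grip_force: 22.9
```

```bash
python3 w.py; python3 look.py pics/l.png
```

```text
tcp chute [0.0003 0.0005 0.1553] rot [0.0018 0.0006 0.0005] F chute [-1.632   0.8691 -0.6079] grip 22.862410945817828 0.4835829365298585 q [-0.12 -0.99  2.33  0.19  1.09 -0.28] 10.2
[0.4402 0.0673 0.3257] 22.933020307682455 [-0.2255 -0.2393 -1.3308]
tcp in chute [0.0005 0.0005 0.1552] rotvec [0.0013 0.0005 0.0005]
iou0 -1.356939435005188 fit -1.4130683567519207 [-0.0016  0.0002  0.0851  0.0587  0.0263]
```

View pics/l.png

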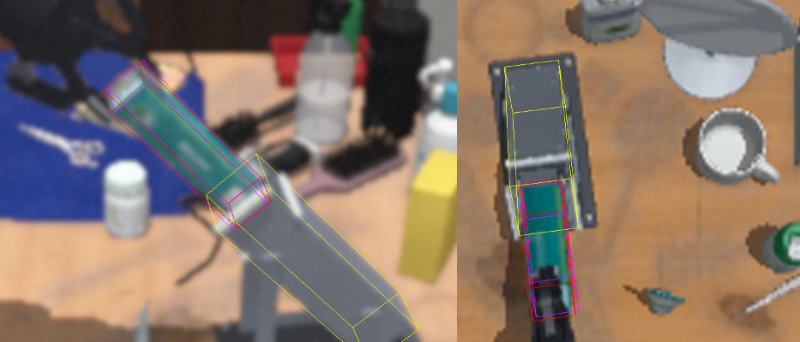

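The carton sits centred in the mouth in both views. Now I'll push it in, watching the forces.

Emit:
jog_arm(
  steps=[
    [0, 0, 0.03, 0, 0, 0],
    [0, 0, 0.06, 0, 0, 0],
    [0, 0, 0.09, 0, 0, 0],
    [0, 0, 0.12, 0, 0, 0],
    [0, 0, 0.14, 0, 0, 0],
    [0, 0, 0.14, 0, 0, 0],
  ],
)

```text
time_s: 10.9
tool_pos: [0.4638, 0.0709, 0.2976]
tcp_rot: [[-0.14, 0.737, 0.661], [0.99, 0.104, 0.094], [0.0, 0.668, -0.744]]
contact_force: [0.4, 0.5, -1.1]
gripper_width: 0.487
grip_force: 22.7
```

```bash
python3 w.py
```

```text
tcp chute [-0.0006  0.0008  0.1184] rot [-0.0016 -0.0007  0.0001] F chute [-0.3354  0.4676 -1.1261] grip 22.747503435239196 0.48696001925870097 q [-0.1  -0.89  2.33  0.19  0.99 -0.28] 10.9
```

Emit:
jog_arm(
  steps=[
    [0, 0, 0.03, 0, 0, 0],
    [0, 0, 0.06, 0, 0, 0],
    [0, 0, 0.09, 0, 0, 0],
    [0, 0, 0.12, 0, 0, 0],
    [0, 0, 0.15, 0, 0, 0],
    [0, 0, 0.18, 0, 0, 0],
    [0, 0, 0.2, 0, 0, 0],
    [0, 0, 0.2, 0, 0, 0],
  ],
)

```text
time_s: 11.57
tool_pos: [0.4968, 0.0756, 0.2605]
tcp_rot: [[-0.14, 0.737, 0.661], [0.99, 0.104, 0.094], [0.001, 0.668, -0.744]]
contact_force: [0.3, 0.4, -3.2]
gripper_width: 0.486
grip_force: 22.6
```

```bash
python3 w.py
```

```text
tcp chute [-0.0007  0.0008  0.0686] rot [-0.0014 -0.0007 -0.0001] F chute [-1.8943  0.3491 -2.5964] grip 22.620316389366053 0.4864885254093786 q [-0.07 -0.75  2.32  0.19  0.86 -0.28] 11.5667
```

Emit:
jog_arm(
  steps=[
    [0, 0, 0.03, 0, 0, 0],
    [0, 0, 0.06, 0, 0, 0],
    [0, 0, 0.09, 0, 0, 0],
    [0, 0, 0.12, 0, 0, 0],
    [0, 0, 0.15, 0, 0, 0],
    [0, 0, 0.18, 0, 0, 0],
    [0, 0, 0.2, 0, 0, 0],
    [0, 0, 0.2, 0, 0, 0],
  ],
)

```text
time_s: 12.23
tool_pos: [0.5301, 0.0802, 0.224]
tcp_rot: [[-0.14, 0.736, 0.662], [0.99, 0.104, 0.094], [0.0, 0.669, -0.744]]
contact_force: [0.4, -0.6, -3.3]
gripper_width: 0.487
grip_force: 22.6
```

```bash
python3 w.py
```

```text
tcp chute [-0.0001  0.0006  0.0189] rot [-0.0007 -0.0003  0.0002] F chute [-2.0223 -0.6174 -2.6676] grip 22.63140156359441 0.4865306685780353 q [-0.05 -0.59  2.29  0.19  0.73 -0.29] 12.2333
```

Emit:
jog_arm(
  steps=[
    [0, 0, 0.02, 0, 0, 0],
    [0, 0, 0.04, 0, 0, 0],
    [0, 0, 0.06, 0, 0, 0],
    [0, 0, 0.08, 0, 0, 0],
    [0, 0, 0.08, 0, 0, 0],
  ],
)

```text
time_s: 12.65
tool_pos: [0.5435, 0.082, 0.2099]
tcp_rot: [[-0.14, 0.735, 0.663], [0.99, 0.104, 0.093], [-0.0, 0.67, -0.743]]
contact_force: [-0.4, 0.0, -2.6]
gripper_width: 0.487
grip_force: 22.7
```

```bash
python3 w.py
```

```text
tcp chute [ 0.0005  0.0006 -0.0006] rot [ 0.0007 -0.      0.0003] F chute [-2.0754  0.0856 -1.6615] grip 22.67451204246754 0.4867249737524624 q [-0.04 -0.53  2.28  0.2   0.68 -0.29] 12.65
```

Emit:
jog_arm(
  steps=[
    [0, 0, 0.02, 0, 0, 0],
    [0, 0, 0.04, 0, 0, 0],
    [0, 0, 0.05, 0, 0, 0],
    [0, 0, 0.05, 0, 0, 0],
  ],
)

```text
time_s: 12.98
tool_pos: [0.5517, 0.0831, 0.2008]
tcp_rot: [[-0.14, 0.735, 0.663], [0.99, 0.104, 0.093], [-0.0, 0.67, -0.743]]
contact_force: [-0.1, -0.2, -2.3]
gripper_width: 0.486
grip_force: 22.6
```

```bash
python3 w.py
```

```text
tcp chute [ 0.0006  0.0006 -0.0129] rot [0.0007 0.     0.0003] F chute [-1.6325 -0.1858 -1.6655] grip 22.639212725844118 0.4855070285893333 q [-0.04 -0.49  2.27  0.2   0.65 -0.3 ] 12.9833
```

Emit:
jog_arm(
  steps=[
    [0, 0, 0, 0, 0, 0],
    [0, 0, 0, 0, 0, 0],
    [0, 0, 0, 0, 0, 0],
    [0, 0, 0, 0, 0, 0],
  ],
  fingers=0.68,
)

```text
time_s: 13.32
tool_pos: [0.5521, 0.0831, 0.2027]
tcp_rot: [[-0.14, 0.733, 0.665], [0.99, 0.104, 0.093], [-0.001, 0.672, -0.741]]
contact_force: [-0.1, 0.4, -0.5]
gripper_width: 0.682
grip_force: 0.0
```

Emit:
jog_arm(
  steps=[
    [0, 0, -0.04, 0, 0, 0],
    [0, 0, -0.12, 0, 0, 0],
    [0, 0, -0.24, 0, 0, 0],
    [0, 0, -0.28, 0, 0, 0],
    [0, 0, -0.28, 0, 0, 0],
  ],
)

```text
time_s: 13.73
tool_pos: [0.5058, 0.0764, 0.2583]
tcp_rot: [[-0.139, 0.729, 0.67], [0.99, 0.104, 0.093], [-0.002, 0.676, -0.736]]
contact_force: [0.6, -0.0, 0.2]
gripper_width: 0.684
grip_force: 0.0
```

```bash
python3 w.py; python3 - <<'E'
from h import *
s=r.read_camera('side');t=r.read_camera('top')
im=np.hstack([cv2.resize(s['color'][110:200,235:325],(400,400),interpolation=cv2.INTER_CUBIC),cv2.resize(t['color'][120:210,180:270],(400,400),interpolation=cv2.INTER_CUBIC)])
cv2.imwrite('pics/m.png',im)
E
```

```text
tcp chute [0.0046 0.0003 0.0608] rot [0.0099 0.0016 0.0012] F chute [ 0.5725 -0.1005 -0.2591] grip 0.0 0.6838998578848056 q [-0.07 -0.72  2.31  0.19  0.83 -0.28] 13.7333
```

View pics/m.png

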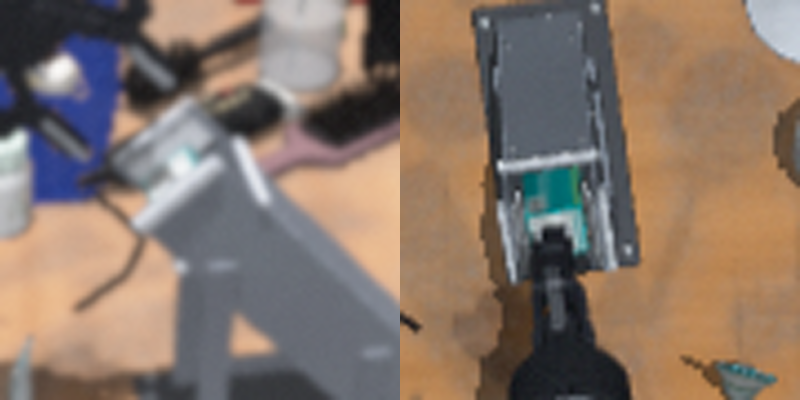

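The carton's end (side 180,160; top 555,225) is at the rim, with both flaps held open and the fingers clear. Next I'll shut the fingers and push the end face.

Emit:
jog_arm(
  steps=[
    [0, -0.034, 0, 0.003, 0, 0],
    [0, -0.034, 0, 0.003, 0, 0],
    [0, -0.034, 0, 0.003, 0, 0],
    [0, -0.034, 0, 0.003, 0, 0],
    [0, -0.034, 0, 0.003, 0, 0],
    [0, -0.034, 0, 0.003, 0, 0],
    [0, -0.034, 0.05, 0.003, 0, 0],
    [0, -0.034, 0.1, 0.003, 0, 0],
    [0, -0.034, 0.14, 0.003, 0, 0],
    [0, -0.034, 0.14, 0.003, 0, 0],
    [0, -0.034, 0.14, 0.003, 0, 0],
  ],
  fingers=0,
)

```text
time_s: 14.75
tool_pos: [0.522, 0.079, 0.2212]
tcp_rot: [[-0.14, 0.742, 0.656], [0.99, 0.105, 0.093], [-0.0, 0.662, -0.749]]
contact_force: [-0.2, -0.6, 0.3]
gripper_width: -0.0
grip_force: 0.0
```

```bash
python3 w.py
```

```text
tcp chute [-0.0081  0.0006  0.0224] rot [-0.0093 -0.0002  0.0004] F chute [-0.0574 -0.5698  0.4057] grip 0.0 -0.00020295175458460646 q [-0.06 -0.61  2.31  0.19  0.74 -0.29] 14.75
```

Emit:
jog_arm(
  steps=[
    [0, 0.014, 0.01, -0.003, 0, 0],
    [0, 0.014, 0.025, -0.003, 0, 0],
    [0, 0.014, 0.04, -0.003, 0, 0],
    [0, 0.014, 0.055, -0.003, 0, 0],
    [0, 0.014, 0.07, -0.003, 0, 0],
    [0, 0.014, 0.085, -0.003, 0, 0],
    [0, 0.014, 0.1, -0.003, 0, 0],
    [0, 0.014, 0.115, -0.003, 0, 0],
    [0, 0.014, 0.12, -0.003, 0, 0],
    [0, 0.014, 0.12, -0.003, 0, 0],
  ],
)

```text
time_s: 15.58
tool_pos: [0.5446, 0.0821, 0.2014]
tcp_rot: [[-0.14, 0.735, 0.664], [0.99, 0.104, 0.093], [-0.0, 0.67, -0.742]]
contact_force: [2.3, 0.2, -1.6]
gripper_width: -0.0
grip_force: 1.7
```

```bash
python3 w.py
```

```text
tcp chute [-0.0043  0.0005 -0.0077] rot [0.0014 0.0001 0.0004] F chute [ 0.6823 -0.1377 -2.7118] grip 1.7264710273593664 -3.849231904630534e-05 q [-0.04 -0.52  2.29  0.2   0.66 -0.3 ] 15.5833
```

Emit:
jog_arm(
  steps=[
    [0, 0, 0, 0, 0, 0],
    [0, 0, 0, 0, 0, 0],
    [0, 0, 0, 0, 0, 0],
    [0, 0, 0, 0, 0, 0],
  ],
)

```text
time_s: 15.92
tool_pos: [0.5443, 0.082, 0.2016]
tcp_rot: [[-0.14, 0.735, 0.664], [0.99, 0.104, 0.093], [-0.0, 0.67, -0.742]]
contact_force: [1.1, -0.3, -2.3]
gripper_width: 0.0
grip_force: 1.9
```

```bash
python3 w.py
```

```text
tcp chute [-0.0044  0.0005 -0.0073] rot [0.0016 0.0002 0.0004] F chute [-0.7466 -0.5011 -2.4037] grip 1.8537441920489073 5.0401877115116514e-05 q [-0.04 -0.52  2.29  0.2   0.66 -0.3 ] 15.9167
```

Emit:
jog_arm(
  steps=[
    [0, 0, 0.004, 0, 0, 0],
    [0, 0, 0.008, 0, 0, 0],
    [0, 0, 0.012, 0, 0, 0],
    [0, 0, 0.016, 0, 0, 0],
    [0, 0, 0.02, 0, 0, 0],
    [0, 0, 0.024, 0, 0, 0],
  ],
)

```text
time_s: 16.42
tool_pos: [0.5487, 0.0826, 0.1976]
tcp_rot: [[-0.14, 0.734, 0.664], [0.99, 0.104, 0.093], [-0.001, 0.671, -0.742]]
contact_force: [-1.7, -0.5, 1.4]
gripper_width: 0.0
grip_force: 0.8
```

```bash
python3 w.py
```

```text
tcp chute [-0.0039  0.0005 -0.0133] rot [0.0024 0.0002 0.0005] F chute [-0.3571 -0.2358  2.1877] grip 0.7774924628029112 0.00045343921111227906 q [-0.04 -0.5   2.28  0.2   0.64 -0.3 ] 16.4167
```

Emit:
jog_arm(
  steps=[
    [0, 0, 0.003, 0, 0, 0],
    [0, 0, 0.006, 0, 0, 0],
    [0, 0, 0.009, 0, 0, 0],
    [0, 0, 0.012, 0, 0, 0],
  ],
)

```text
time_s: 16.75
tool_pos: [0.5507, 0.0829, 0.1954]
tcp_rot: [[-0.14, 0.734, 0.664], [0.99, 0.104, 0.093], [-0.001, 0.671, -0.742]]
contact_force: [-0.6, -0.4, 1.5]
gripper_width: 0.001
grip_force: 0.9
```

Emit:
jog_arm(
  steps=[
    [0, 0, 0.003, 0, 0, 0],
    [0, 0, 0.006, 0, 0, 0],
    [0, 0, 0.009, 0, 0, 0],
  ],
)

```text
time_s: 17.0
tool_pos: [0.5521, 0.0831, 0.1938]
tcp_rot: [[-0.14, 0.734, 0.664], [0.99, 0.104, 0.093], [-0.001, 0.671, -0.742]]
contact_force: [-4.3, -0.6, 3.9]
gripper_width: -0.002
grip_force: 3.1
```

Emit:
jog_arm(
  steps=[
    [0, 0, 0.002, 0, 0, 0],
    [0, 0, 0.004, 0, 0, 0],
  ],
)

```text
time_s: 17.17
tool_pos: [0.5527, 0.0832, 0.1931]
tcp_rot: [[-0.14, 0.734, 0.664], [0.99, 0.104, 0.093], [-0.001, 0.671, -0.742]]
contact_force: [-6.0, -0.1, 4.8]
gripper_width: -0.003
grip_force: 4.1
```

```bash
python3 w.py
```

```text
tcp chute [-0.0038  0.0005 -0.0193] rot [0.0022 0.0002 0.0006] F chute [-1.2294  0.7722  7.5938] grip 4.092129514028784 -0.002814933847897522 q [-0.04 -0.48  2.27  0.21  0.63 -0.3 ] 17.1667
```

Emit:
jog_arm(
  steps=[
    [0, 0, 0.002, 0, 0, 0],
    [0, 0, 0.002, 0, 0, 0],
    [0, 0, 0.002, 0, 0, 0],
  ],
)

```text
time_s: 17.42
tool_pos: [0.553, 0.0833, 0.1928]
tcp_rot: [[-0.14, 0.734, 0.664], [0.99, 0.104, 0.093], [-0.001, 0.671, -0.742]]
contact_force: [-6.2, 0.1, 4.6]
gripper_width: 0.001
grip_force: 4.0
```

Emit:
jog_arm(
  steps=[
    [0, 0, -0.02, 0, 0, 0],
    [0, 0, -0.06, 0, 0, 0],
    [0, 0, -0.12, 0, 0, 0],
    [0, 0, -0.2, 0, 0, 0],
    [0, 0, -0.3, 0, 0, 0],
    [0, 0, -0.4, 0, 0, 0],
    [0, 0, -0.5, 0, 0, 0],
    [0, 0, -0.5, 0, 0, 0],
    [0, 0, -0.5, 0, 0, 0],
  ],
)

```text
time_s: 18.17
tool_pos: [0.47, 0.0714, 0.2867]
tcp_rot: [[-0.139, 0.732, 0.667], [0.99, 0.104, 0.093], [-0.001, 0.673, -0.74]]
contact_force: [-0.9, -0.2, -1.1]
gripper_width: -0.001
grip_force: 0.0
```

```bash
python3 w.py; python3 - <<'E'
from h import *
s=r.read_camera('side');t=r.read_camera('top')
for n,p,(x,y) in(('s',s,(271,155)),('t',t,(213,171))):
    for th in('carton_mid','flap_left','flap_right'):
        for d in r.trace(p,th)[:6]:
            if np.hypot(d['location'][0]-x,d['location'][1]-y)<25: print(n,th,d['conf'],d['location'],d['mask'].sum())
c=t['color'][150:185,198:230];h=cv2.cvtColor(c,cv2.COLOR_BGR2HSV)
print('teal px',((h[...,0]>78)&(h[...,0]<100)&(h[...,1]>90)).sum())
g=cv2.cvtColor(t['color'],cv2.COLOR_BGR2GRAY);print(g[158:184:2,202:232:2])
E
```

```text
tcp chute [-0.0033  0.0004  0.1062] rot [0.0054 0.0011 0.0008] F chute [-1.3606 -0.034  -0.2172] grip 0.0 -0.0008922396082334708 q [-0.09 -0.87  2.34  0.19  0.96 -0.28] 18.1667
s flap_left 0.45 [271.5, 144.9] 71
s flap_right 0.63 [272.0, 150.2] 87
t flap_left 0.4 [211.6, 171.9] 108
t flap_right 0.52 [221.2, 172.7] 89
teal px 66
[[138 132 126 103  86  80  68  75  85  79  60  63 127  79  82]
 [ 50  67  58  95 100 110  76  76  91  98  64  72 128  76  78]
 [ 47  73  62 109 104 103  89  87 132 111  62 108 123  78  79]
 [ 47  82  70 127 163 168 193 178 167 135  73 116 144  71  80]
 [161  97  70  94 147 191 116 190 167 181 135 121 179  67  81]
 [188 119 150 182 177 179  38 178 175 179 172 128 180  66  82]
 [124 133 140 175 180 180  32 149 176 180 178 112 175  63  81]
 [ 88 137 129 179 178 180  56 107 178 180 178 124 182  67  81]
 [ 88 180 115 178 181 180  98  58 179 180 178 126 165  77  79]
 [ 82 181 108 178 179 180 166  46 180 178 179 125 140  98 114]
 [ 79 175 122 163 178 178 173  27 181 179 177 132 121 137  79]
 [ 81 127 123 147 180 194 129  37  99  82  67  77 128 160 120]
 [ 76  78 133  73  62  82 106 133 132 131 142 143 135 130 132]]
```

```bash
python3 - <<'E'
from h import *
import pickle
s0,t0=pickle.load(open('p.pkl','rb'));s=r.read_camera('side');t=r.read_camera('top')
d=lambda a,b:cv2.absdiff(cv2.cvtColor(a,cv2.COLOR_BGR2GRAY),cv2.cvtColor(b,cv2.COLOR_BGR2GRAY))
print(d(t['color'],t0['color'])[158:184:2,202:232:2]); print(d(s['color'],s0['color'])[128:166:3,258:300:3])
E
```

```text
[[  4   6   4   1   1   5   2  15  30  22   2   5   8   6   7]
 [  2   2  13  13  16  24  13  12   3  37   4   2   6   4   3]
 [  4   4  16  17  15  12   1   2  41  53   5   7   5   3   4]
 [  0   4   4  39  71  81 102  91  72  74   3   3   5   3   7]
 [  6   5   3   5  50  59  58  18  15  12   6   6   9   4   6]
 [  6   6   8   7   7   6  12   7   9   8   7   8   6   4   6]
 [  6   7   5   8   8   6   2   7   6   8   7   4   8   4   7]
 [  5   5   5   8   8  10   8   6   9   8   6   7   8   5   3]
 [  6   8   6   7   9   7   3   4  11   9   7   4   8   3   0]
 [  7   9   5   8   7   9   6   1   8   9   6   7   8   5   4]
 [  2   7   5   8   9  10   7   6  10   8   7   8   6   4   0]
 [  6   5   6   6   9  12   6   3   5   2   1   5   6   8   7]
 [  4   4   7   2   3   7   6   5   5   9   7   5   3   6   9]]
[[1 0 1 0 2 0 3 2 2 4 4 5 3 2]
 [0 1 1 0 1 0 3 4 2 1 2 3 0 5]
 [1 0 4 2 2 3 4 3 4 4 1 2 0 1]
 [3 2 4 4 5 5 4 4 2 1 1 3 4 1]
 [2 3 5 1 4 2 2 4 4 3 2 3 3 3]
 [3 1 4 5 3 4 3 3 5 1 4 2 5 3]
 [2 4 4 3 6 4 3 5 4 3 5 4 3 4]
 [1 1 4 3 4 4 4 3 4 4 1 2 3 1]
 [4 2 4 3 3 4 3 3 1 4 2 3 4 4]
 [2 5 4 4 4 4 3 3 2 4 5 3 5 2]
 [4 3 5 4 4 0 0 3 3 2 1 2 2 6]
 [2 3 4 3 1 1 3 3 3 2 1 2 3 3]
 [5 5 4 1 4 3 0 0 3 4 2 4 3 5]]
```

The flaps look the same as when they were shut at the start, and the carton shows only behind them. Handing in.

```bash
python3 -c "
from workcell import r
print(r.sign_off())"
```

```text
the job is handed in; nothing more can be done
None
```

The teal and white carton is in the chute, pressed onto the padded stop with an estimated 5–6 N (about 7.6 N peak at the wrist), both flaps look shut behind it, and the job was handed in at about 18 s; the sign-off gave no verdict.

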